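Lay out the spice board and mortar for cooking

TASK

Set the spice board for cooking, seen from the robot with the board's raised rail at the back: stand the wide tin in the centre of the middle cork disc, the pepper mill on the disc to its left and the tall tin on the disc to its right, each centred on its disc, and the small tin centred on top of the wide tin. Stand the marble pestle, thick end down, in the enamel mortar on the swing arm. Do not tip over the tins or the mill, and leave the blue spoon rest, the glass jar and the salt bowl where they are.

Things in the scene. Friction and masses are not known exactly. Their poses are not given: they have to be found in the camera images.
- tin_wide: wide stainless steel tin with a snap lid, an upright closed cylinder 62 mm in diameter and 45 mm high, flat on top; the widest of the three tins. Origin: centre of its underside, z up. About 0.22 kg.
- tin_small: small stainless steel tin with a snap lid, an upright closed cylinder 44 mm in diameter and 40 mm high; the same diameter as the tall tin but half its height. Origin: centre of its underside, z up. About 0.12 kg.
- tin_tall: tall stainless steel tin with a snap lid, an upright closed cylinder 44 mm in diameter and 80 mm high. Origin: centre of its underside, z up. About 0.18 kg.
- mill: red acrylic pepper mill, upright, 115 mm high: a foot 50 mm in diameter (lowest 10 mm), a straight round body 44 mm in diameter from 14 to 80 mm height (grip it here), a steel collar 45 mm in diameter from 80 to 86 mm, a narrower steel knob (34 mm) above. Origin: centre of its underside, z up. About 0.24 kg.
- pestle: grey marble pestle, 115 mm high, standing on its thick end at the start: head 34 mm in diameter from 8 to 30 mm height with a flat foot 28 mm across, then a round handle 24 narrowing to 22 mm in diameter from 45 to 105 mm height (grip it here). Origin: centre of the underside of the thick end, z towards the handle's end. About 0.28 kg.
- board: fixed dark wooden board, 150 (its x) by 290 mm (its y), 12 mm thick, three cork discs of 72 mm diameter let in flush in a row; a pale rail 6 mm thick on its far (+x) edge, top 28 mm above the tiles. Origin: centre of the underside, below the middle disc's centre; left disc at y +90 mm, right at y -90 mm; surface 12 mm above the origin. x points away from the robot (within 0.2 rad), y to its left.
- mortar (a point): white enamel bowl with a thin blue rim, fixed on a chrome swing arm hinged to a tiled wall end at the right, about 85 mm above the tiles. 64 mm across at the bottom, 90 mm at the rim, 56 mm high, wall 5 mm. Origin: centre of its underside, z up; its flat inner floor, 54 mm across, is 6 mm above the origin. The upright hinge is stiff: it stays put unless pushed with over 2.5 N.
- spoon_rest: blue ceramic spoon rest, a low dish 155 mm long (its x), 75 mm wide and 14 mm high, lying loose on the tiles to the right of the board; to be left alone. Origin: on its underside, 85 mm from the narrow end and 70 mm from the broad end.
- glass_jar: small amber glass jar with a cork, 40 mm in diameter and 75 mm high, loose; to be left alone. Origin: centre of its underside.
- salt_bowl: white ceramic salt bowl with a flat wooden lid and a small round knob, 67 mm in diameter and 52 mm high, loose; to be left alone. Origin: centre of its underside.
Things that resemble listed ones, but are neither listed nor needed, are in the scene too. What is shaped like the tin_tall but purple is not meant.

How it is judged:
At the end, for the whole second after the job is handed in: Wide tin, mill, tall tin upright (0.1 rad) on the board, within 13 mm of the middle, left, right disc centre along each board axis; small tin upright on the wide one, within 11 mm; pestle foot in the mortar, within 25 mm of its axis and of its underside height, tilt below 0.75 rad; all at rest (x of tin_wide in the frame of board between -0.013 and 0.013 m and y of tin_wide in the frame of board between -0.013 and 0.013 m and z of tin_wide in the frame of board between 0.008 and 0.016 m and angle between each of tin_wide, mill, tin_tall, tin_small's own z axis and vertical below 0.1 rad and x of mill in the frame of board between -0.013 and 0.013 m and y of mill in the frame of board between 0.077 and 0.103 m and z of mill in the frame of board between 0.008 and 0.016 m and x of tin_tall in the frame of board between -0.013 and 0.013 m and y of tin_tall in the frame of board between -0.103 and -0.077 m and z of tin_tall in the frame of board between 0.008 and 0.016 m and horizontal distance between tin_small and tin_wide below 0.011 m and z of tin_small in the frame of tin_wide between 0.041 and 0.049 m and horizontal distance between pestle and mortar below 0.025 m and z of pestle in the frame of mortar between 0 and 0.025 m and angle between pestle's own z axis and vertical below 0.75 rad and height (world z) of pestle above 0.06 m and linear speed of each of tin_wide, tin_small, tin_tall, mill, pestle below 0.02 m/s); the robot touches nothing.
It fails at once if the spoon rest is shifted by more than 30 mm (distance of spoon_rest from where it was at the start of the episode above 0.03 m).
It fails at once if the glass jar is shifted by more than 30 mm (distance of glass_jar from where it was at the start of the episode above 0.03 m).
It fails at once if the salt bowl is shifted by more than 30 mm (distance of salt_bowl from where it was at the start of the episode above 0.03 m).
It fails at once if a tin or the mill is tipped over (more than 0.8 rad) (angle between any of tin_wide, tin_small, tin_tall, mill's own z axis and vertical above 0.8 rad).
It also fails if it takes over 131 s, if anything falls off the work surface, if the arm or the gripper's body presses on something with over 40 N, if the wrist force passes 120 N, or if a joint passes its speed limit or range.

ROBOT

A 6-joint arm with a two-finger parallel gripper is mounted at the origin on the work surface. World frame = base frame: x ahead of the robot, y to its left, z up, the work surface at z = 0. Lengths are in m, angles in rad, forces in N, time in s.
With the tool pointing down it reaches from about 0.325 to 0.775 m from the base axis. Payload 5.5 kg.
Tool frame: the origin (TCP) lies between the finger pads; the fingertips stand 8 mm ahead of it and the grasp point (between the pads) lies 11 mm behind it (tcp_to_tips is the distance from the TCP to the fingertips, in m); z points along the fingers, y is the line along which they close (so a half turn about z gives the same grasp; the last joint's range is limited). The gripper opens to 88 mm and grips with 3 to 60 N. Pads are 20 mm wide; open, the fingers measure 115 mm over their backs; the gripper's body (75 mm by 178 mm) begins 61 mm behind the grasp point.
Start: joints at [-1.274, 0.091, 1.231, -0, 1.82, -0.057], TCP at [0.208, -0.563, 0.231] pointing down, gripper open.
Joint ranges: [-2.87, 2.87], [-0.86, 2.18], [0.17, 2.46], [-1.51, 4.65], [0.06, 2.69], [-2.65, 2.65]. Speed limits (rad/s): [2.57, 2.57, 3.01, 3.14, 3.14, 3.14].

INTERFACE

Orientations are given as a unit quaternion [w, x, y, z].
In Python, from bench import * gives the robot as it stands. Calls block until the motion is done:
- move_to(position, orientation): joint-space move of the TCP to a pose.
- move_l(position, speed=0.15, orientation=None): straight line of the TCP; orientation=None keeps the orientation; speed is the mean speed in m/s.
- movej(angles): joint-space move.
- gripper_open() and close(): open the fingers fully, or close them until they stop; the grip force is fixed at half the most.
- hold(seconds).
- inverse_kinematics(position, orientation): joint angles nearest the present ones, or None.
- state(): the state.
- get_image(name): name is "side" or "top" or "wrist"; returns a dict with "frame" (420x560x3 uint8, blue, green, red), "depth" (420x560 float32, m along the optical axis (not along the pixel's ray), 0 where there is no reading), "camera_matrix" (3x3 intrinsics, pixels), "view" (4x4, takes a point from world to camera coordinates). Camera axes: x right, y up, looking along -z (the intrinsics and any distortion apply to the point x, -y, -z); pixel columns grow to the right and rows downward; lengths in m; the calibration is good to about 2 mm. A picture is of the moment at which its call begins.
A pose or a line that the arm cannot do raises IKError and nothing moves.
- job_done(): hands the job in; it is judged then, once.
The state is a dict: "time": time; "joint_pos": joint angles; "dq": joint speeds; "joint_torque": joint torques, N m; "ee_pos": TCP position; "ee_rot": TCP orientation; "ft_force": force on the tool from outside, world axes, zero at the start; "moment": the same for the moment, N m; "finger_gap": finger opening in m; "finger_force": force on a finger pad.
Only numpy, scipy, OpenCV 4.12 (cv2) and the standard library are available. Lean on these libraries where they do the work, as an engineer would, in place of code of your own. Each camera call takes 0.05 s, during which the arm holds its last target. There are 200 camera calls.

## Working session

There is one attempt and no reset: what is moved stays moved. The work goes in short steps, each a Python script; the robot and the scene stay as the last script left them, time stands still between calls to the robot, and variables do not carry over. Pictures are saved under pics/ and viewed, at most 14 in all, crops included, and the job is handed in when it is done.

```bash
mkdir -p pics; ls
python3 - <<'E'
from bench import *
import cv2, numpy as np
for n in ("top","side"):
    d=get_image(n); cv2.imwrite(f"pics/{n}0.png",d["frame"]); np.savez(f"pics/{n}0.npz",**{k:np.array(v) for k,v in d.items()})
    print(n,np.round(d["camera_matrix"],1).tolist(),np.round(d["view"],3).tolist(),d.keys())
s=state(); print(s)
E
```

```text
pics
top [[413.2, 0.0, 280.6], [0.0, 413.2, 206.2], [0.0, 0.0, 1.0]] [[0.003, -1.0, 0.016, 0.008], [0.996, 0.005, 0.094, -0.517], [-0.094, 0.015, 0.995, -0.926], [0.0, 0.0, 0.0, 1.0]] dict_keys(['frame', 'depth', 'camera_matrix', 'view'])
side [[407.4, 0.0, 283.7], [0.0, 407.4, 202.8], [0.0, 0.0, 1.0]] [[-0.995, -0.103, 0.004, 0.511], [0.057, -0.523, 0.851, -0.082], [-0.086, 0.846, 0.526, -1.088], [0.0, 0.0, 0.0, 1.0]] dict_keys(['frame', 'depth', 'camera_matrix', 'view'])
{'time': 0.1, 'joint_pos': array([-1.27372325e+00,  9.18108768e-02,  1.23174255e+00,  3.97177665e-05,
        1.81979302e+00, -5.66823117e-02]), 'dq': array([-0.00060902, -0.00019851, -0.00320243,  0.00019199,  0.0008104 ,
        0.00284528]), 'joint_torque': array([ 3.07774229e-03, -4.47855878e+01, -4.07570887e+01,  7.00298161e-02,
        2.83634121e-02, -1.06656287e-04]), 'ee_pos': array([ 0.20780362, -0.5626079 ,  0.22961652]), 'ee_rot': array([-8.72880212e-04,  9.84396644e-01,  1.75961580e-01, -8.60337267e-05]), 'ft_force': array([-0.19156365, -0.11118845, -0.90671258]), 'moment': array([ 0.02729427,  0.0805256 , -0.02512499]), 'finger_force': 0.0, 'finger_gap': 0.08777781896033737}
```

View pics/top0.png

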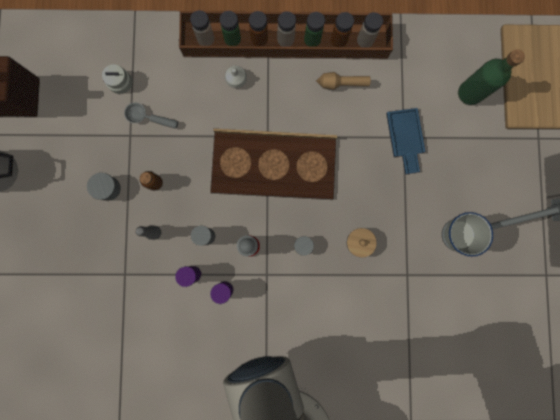

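View pics/side0.png

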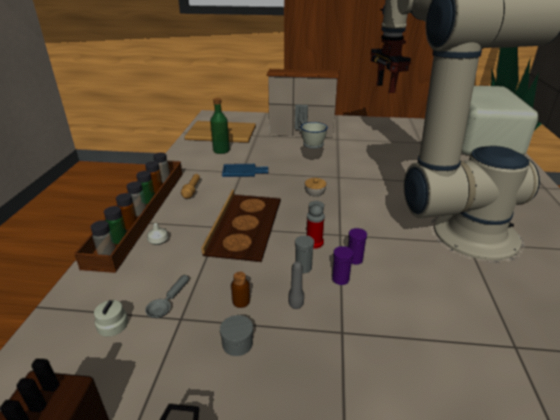

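Top view: wide tin (103,186), jar (150,180), pestle (148,232), tall tin (202,235), mill (248,245), small tin (304,246), salt bowl (362,242), mortar (470,234), and discs at (236,162), (274,165), (312,167). The purple tins are decoys. Next I'll measure the listed things by depth.

```bash
cat > vis.py <<'E'
import numpy as np, cv2
def cloud(d):
    K=d["camera_matrix"];V=d["view"];Z=d["depth"]
    v,u=np.mgrid[:Z.shape[0],:Z.shape[1]]
    P=np.stack([(u-K[0,2])/K[0,0]*Z,-(v-K[1,2])/K[1,1]*Z,-Z],-1)
    W=(P-V[:3,3])@V[:3,:3]   # R^T (p-t)
    W[Z<=0]=np.nan
    return W
def ray(d,u,v,z):
    K=d["camera_matrix"];V=d["view"];R=V[:3,:3]
    c=-R.T@V[:3,3]; r=R.T@np.array([(u-K[0,2])/K[0,0],-(v-K[1,2])/K[1,1],-1])
    return c+r*(z-c[2])/r[2]
def topc(W,uv,r=16,band=.008,h=None):
    u,v=uv; s=W[v-r:v+r+1,u-r:u+r+1].reshape(-1,3); s=s[~np.isnan(s[:,0])]
    zt=np.percentile(s[:,2],97) if h is None else h
    t=s[abs(s[:,2]-zt)<band]
    (x,y),R=cv2.minEnclosingCircle(t[:,:2].astype(np.float32))
    return np.r_[t[:,:2].mean(0),zt], (x,y), 2*R, len(t)
E
python3 - <<'E'
from vis import *
np.set_printoptions(precision=4,suppress=True)
d=dict(np.load("pics/top0.npz")); W=cloud(d)
print("floor",W[300,150],W[100,450])
S=dict(tin_wide=(103,186),jar=(150,180),pestle=(143,232),tall=(202,235),mill=(248,245),small=(304,246),salt=(362,242),mortar=(470,234),p1=(187,276),p2=(221,292))
for k,uv in S.items():
    r=26 if k=="mortar" else 15
    m,c,D,n=topc(W,uv,r=r); print(k,m,np.array(c),"D",round(D,4),n)
# discs
hsv=cv2.cvtColor(d["frame"],cv2.COLOR_BGR2HSV)
for uv in ((236,162),(274,165),(312,167)):
    print(hsv[uv[1],uv[0]],hsv[uv[1]-23,uv[0]])
    g=d["frame"][...,2]; m=(g>95).astype(np.uint8); mm=np.zeros_like(m); cv2.circle(mm,uv,20,1,-1); m&=mm
    m=cv2.morphologyEx(m,cv2.MORPH_CLOSE,np.ones((5,5)))
    cs,_=cv2.findContours(m,0,2); c=max(cs,key=cv2.contourArea); e=cv2.fitEllipse(c)
    print(e, ray(d,*e[0],.012), W[uv[1],uv[0]])
w=W[212:257,447:494]; print("mortar floor",W[234,470],W[238,466])
E
```

```text
floor [ 0.3007  0.3107 -0.0041] [ 0.7825 -0.4033 -0.0036]
tin_wide [0.5592 0.4158 0.0466] [0.5598 0.4168] D 0.0627 596
jar [0.5732 0.3074 0.0749] [0.5734 0.3079] D 0.0268 115
pestle [0.4564 0.302  0.1119] [0.4564 0.3036] D 0.0215 77
tall [0.448  0.1829 0.081 ] [0.4479 0.1834] D 0.0438 325
mill [0.4266 0.0828 0.1122] [0.4264 0.0835] D 0.0332 176
small [ 0.4268 -0.0411  0.0413] [ 0.427  -0.0415] D 0.0439 295
salt [ 0.4363 -0.1707  0.0474] [ 0.4329 -0.1722] D 0.0629 90
mortar [ 0.4519 -0.3772  0.1411] [ 0.452  -0.3722] D 0.092 463
p1 [0.3608 0.2139 0.0812] [0.3605 0.2142] D 0.0447 338
p2 [0.3253 0.1392 0.0811] [0.3252 0.1393] D 0.0439 342
[ 14 124 111] [ 10 140  60]
((235.13275146484375, 162.1845703125), (28.501379013061523, 29.26656150817871), 88.21685791015625) [0.6216 0.1174 0.012 ] [0.6224 0.1155 0.0105]
[ 14 117 107] [ 10 134  63]
((273.37152099609375, 164.24685668945312), (28.559572219848633, 28.67217445373535), 54.7513542175293) [0.6173 0.0275 0.012 ] [0.6153 0.026  0.013 ]
[ 14 120 108] [ 12 161  65]
((311.47344970703125, 166.32550048828125), (28.710968017578125, 28.973026275634766), 140.357177734375) [ 0.6129 -0.0622  0.012 ] [ 0.6113 -0.0634  0.0125]
mortar floor [ 0.453  -0.3949  0.0898] [ 0.4445 -0.3865  0.0886]
```

Run:
```python
import cv2
f=cv2.imread("pics/top0.png"); cv2.imwrite("pics/crop1.png",cv2.resize(f[110:310,80:345],None,fx=3,fy=3,interpolation=cv2.INTER_CUBIC))
```

```text
(no output)
```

View pics/crop1.png

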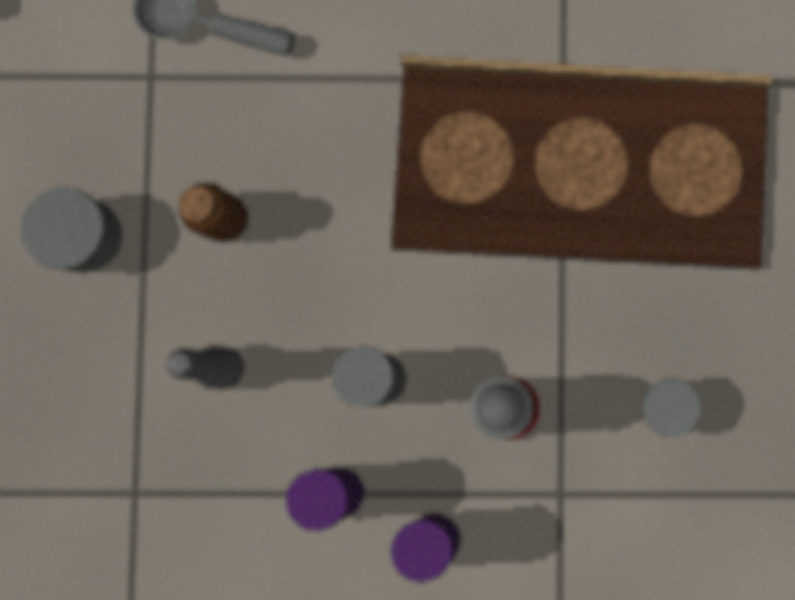

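Heights and diameters match the spec, and the discs come out 90 mm apart with board yaw about −0.05. I'll start with the wide tin.

```bash
cat > ops.py <<'E'
from bench import *
import numpy as np
OBJ=dict(tin_wide=(.5598,.4168),tin_small=(.427,-.0415),tin_tall=(.4479,.1834),mill=(.4264,.0835),pestle=(.4564,.3036),mortar=(.452,-.372))
BY=np.array([.0087,.1796]); BY/=np.linalg.norm(BY); C=np.array([.6173,.0275]); YAW=np.arctan2(-BY[0],BY[1])
DISC=dict(mid=C,left=C+.09*BY,right=C-.09*BY)
def q(yaw):            # tool down, fingers closing along x turned by yaw
    a=np.pi/4+yaw/2; return [0,np.cos(a),np.sin(a),0]
def pick(xy,gz,yaw=0,zt=.25):
    z=gz-.011
    move_to([*xy,zt],q(yaw)); move_l([*xy,z+.05],speed=.3); move_l([*xy,z],speed=.1)
    close(); s=state(); print("gap",round(s["finger_gap"],4),"F",round(s["finger_force"],1),"t",round(s["time"],1))
    move_l([*xy,zt],speed=.25)
def place(xy,gz,base,yaw=YAW,zt=.25,up=None):
    z=base+gz-.011+.001
    move_to([*xy,zt],q(yaw)); s=state(); print("held gap",round(s["finger_gap"],4))
    move_l([*xy,z+.03],speed=.25); move_l([*xy,z],speed=.06)
    s=state(); print("ee",np.round(s["ee_pos"],4),"f",np.round(s["ft_force"],1))
    gripper_open(); move_l([*xy,up or zt],speed=.25); print("t",round(state()["time"],1))
E
python3 - <<'E'
from ops import *
import cv2
move_l([.25,-.45,.28],speed=.3)
pick(OBJ["tin_wide"],.030); place(DISC["mid"],.030,.012)
d=get_image("top"); cv2.imwrite("pics/top1.png",d["frame"]); np.savez("pics/top1.npz",**d)
d=get_image("wrist"); cv2.imwrite("pics/wr1.png",d["frame"])
E
```

```text
gap 0.0617 F 30.0 t 5.8
held gap 0.0613
ee [0.617  0.0275 0.0313] f [-0.1 -0.2 -1.6]
t 11.5
```

View pics/wr1.png

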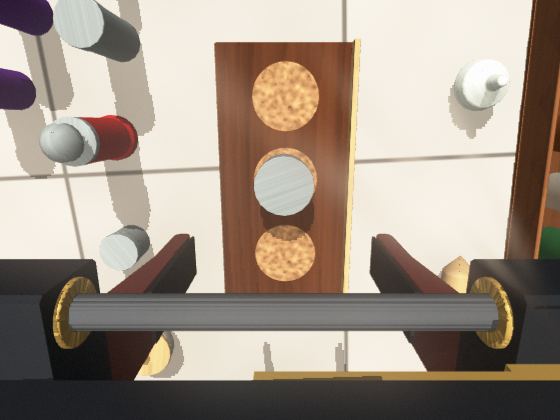

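The wide tin (285,185) stands upright on the middle disc, between the outer discs (286,96) and (285,253). Next are the small tin and the mill, with a measurement of the stack from the wrist camera.

Run:
```python
from ops import *
from vis import *
np.set_printoptions(precision=4,suppress=True)
def meas(name):
    d=get_image("wrist"); cv2.imwrite(f"pics/{name}.png",d["frame"]); W=cloud(d); np.savez(f"pics/{name}.npz",**d)
    return d,W
d,W=meas("wr1b"); print("wide",topc(W,(285,183),r=40))
for uv in ((286,96),(285,253)): print("disc",ray(d,*uv,.012))
pick(OBJ["tin_small"],.025); place(C,.025,.057)
d,W=meas("wr2")
pick(OBJ["mill"],.068,zt=.28); place(DISC["left"],.068,.012,zt=.3)
d,W=meas("wr3")
```

```text
wide (array([0.6169, 0.029 , 0.0582]), (0.6169702410697937, 0.028278792276978493), 0.061825793236494064, 2834)
disc [0.6238 0.1185 0.012 ]
disc [ 0.6142 -0.0617  0.012 ]
gap 0.0433 F 30.0 t 14.7
held gap 0.0435
ee [0.6171 0.0275 0.0713] f [ 0.6 -0.6 -1.4]
t 19.7
gap 0.0441 F 30.0 t 22.7
held gap 0.044
ee [0.6213 0.1174 0.0695] f [ 0.2  0.3 -2.3]
t 28.0
```

View pics/wr3.png

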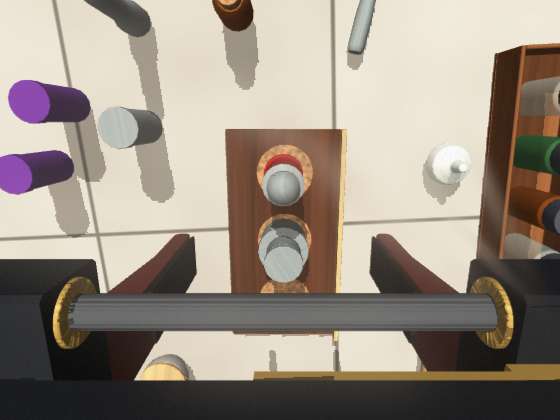

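The mill and the small tin sit well on their places. Next I'll do the tall tin, then look at the mortar from near.

Run:
```python
from ops import *
from vis import *
np.set_printoptions(precision=4,suppress=True)
pick(OBJ["tin_tall"],.058,yaw=.3,zt=.28); place(DISC["right"],.058,.012,zt=.3)
d=get_image("top"); cv2.imwrite("pics/top4.png",d["frame"]); W=cloud(d); print("wr? "); np.savez("pics/top4.npz",**d)
move_to([.452,-.44,.36],q(0))
d=get_image("wrist"); cv2.imwrite("pics/wr4.png",d["frame"]); np.savez("pics/wr4.npz",**d)
W=cloud(d); P=W.reshape(-1,3); near=np.hypot(P[:,0]-.452,P[:,1]+.375)<.06
t=P[near&(abs(P[:,2]-.141)<.006)]; (c,R)=cv2.minEnclosingCircle(t[:,:2].astype(np.float32)); print("rim",c,2*R,len(t))
f=P[near&(abs(P[:,2]-.091)<.004)]; (c,R)=cv2.minEnclosingCircle(f[:,:2].astype(np.float32)); print("floor",c,2*R,len(f),f.mean(0)); print(state()["time"])
```

```text
gap 0.0436 F 30.0 t 31.0
held gap 0.0436
ee [ 0.6127 -0.0624  0.0594] f [-0.2 -0.3 -1.2]
t 36.8
wr? 
rim (0.4524664580821991, -0.37224307656288147) 0.09100284427404404 1619
floor (0.4523337483406067, -0.37230873107910156) 0.06136950105428696 2107 [ 0.4522 -0.3719  0.0914]
38.4667
```

View pics/wr4.png

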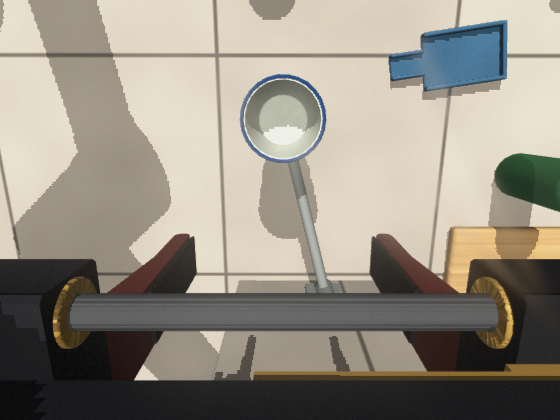

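The mortar (283,118) is empty, with its rim and floor centred at (0.452, −0.372), rim at z 0.141 and floor at 0.091. That leaves the pestle.

Run:
```python
from ops import *
from vis import *
np.set_printoptions(precision=4,suppress=True)
pick(OBJ["pestle"],.088,zt=.32); place((.4523,-.3722),.088,.0915,zt=.32,yaw=0,up=.36)
move_to([.45,-.44,.36],q(0))
d=get_image("wrist"); cv2.imwrite("pics/wr5.png",d["frame"])
move_to([.35,-.40,.38],q(0)); d=get_image("top"); s=get_image("side"); W=cloud(d); np.savez("pics/top5.npz",**d)
for k,uv in dict(stack=(274,165),mill=(236,162),tall=(312,167)).items(): 
    print(k,topc(W,uv,r=19,band=.006))
cv2.imwrite("pics/end.png",np.vstack([cv2.resize(d["frame"][90:310,120:520],(800,440))[:300],cv2.resize(s["frame"][90:290,160:400],(360,300)).copy() if 0 else cv2.copyMakeBorder(cv2.resize(s["frame"][90:290,160:400],(360,300)),0,0,0,440,0)]))
print(state()["time"])
```

```text
gap 0.0223 F 29.9 t 43.6
held gap 0.022
ee [ 0.4522 -0.3721  0.1693] f [-0.  -0.8 -2. ]
t 50.4
stack (array([0.6153, 0.0277, 0.0976]), (0.6156240701675415, 0.028071589767932892), 0.04355601966381073, 316)
mill (array([0.6189, 0.1171, 0.1237]), (0.6193462014198303, 0.11705269664525986), 0.032180655747652054, 149)
tall (array([ 0.6107, -0.0621,  0.0927]), (0.6107497215270996, -0.06256082653999329), 0.04397660866379738, 316)
51.425
```

View pics/wr5.png

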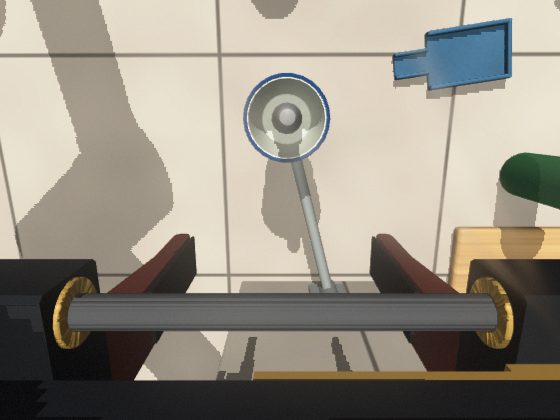

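View pics/end.png

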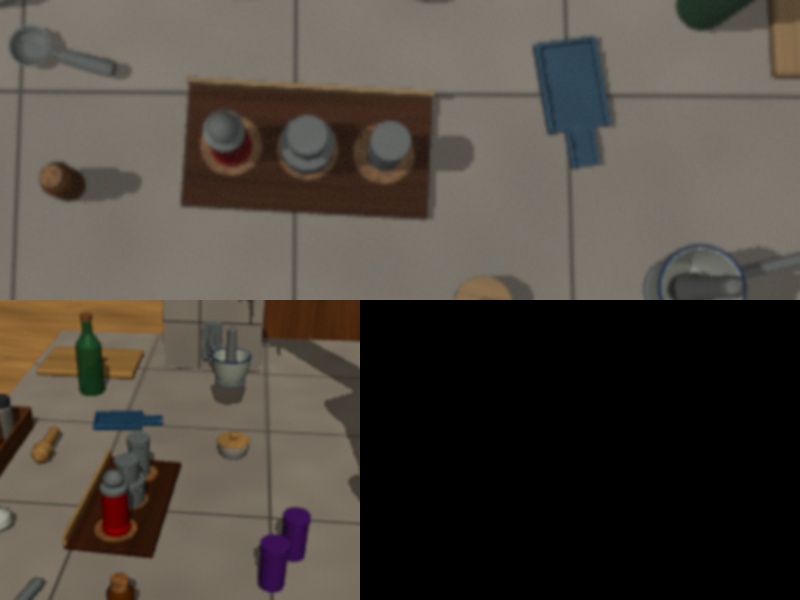

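Everything is in place: the pestle stands upright in the mortar at (286,117), and the tins and the mill are within about 2 mm of their disc centres. The spoon rest, the jar and the salt bowl are untouched.

```bash
python3 -c "
from bench import *
hold(0.3); print(job_done())"
```

```text
the job is handed in; nothing more can be done
None
```

The board is set, the pestle stands in the mortar, and the job was handed in at about 52 s of the 131 s allowed; no verdict came back, but my last images showed the mill and tins within about 2 mm of their marks.

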